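# Weigh the pail of bolts on the spring scale

### The job

Weigh the small metal pail of bolts: with the pail standing on the shelf, swing its folded-down wire bail upright, then lift the pail by the bail and hang it by the kink in the middle of the bail on the hook of the green spring scale. Let the spring take the weight gradually and let go only when it carries all of it, so that the hook never jumps up or down or is dragged past the red full-load mark, and keep the pail level enough that no bolts spill. Leave the pail hanging free and still on the hook, and everything else on the shelf where it was.

Things in the scene. Friction and masses are not known exactly. Their poses are not given: they have to be found in the camera images.
- pail: Small galvanised pail with bolts in it, standing on the shelf: 95 mm tall, 121 mm across the rim (127 over the bead), 92 mm across the bottom. Its weight varies and is not known beforehand (0.3 to 0.85 kg). Origin: centre of the underside; z up. The bail's ears sit on its own +x and -x sides; the bail is folded down towards its own -y side.
- bail (a joint): Angle of the wire bail about the ears (rad): 0 = folded right down (12 degrees below level, on the pail's -y side), 0.21 = level, 1.78 = upright, 3.56 = down on the other side. A little stiff (0.03 N m): stays where it is left. 5 mm wire, 132 mm wide at the ears; flat top 104 mm long, 90 mm from the ear axis, with an upward kink in its middle (26 mm wide, 8 mm high). Level, each sleeve is some 30 mm from the rim.
- pail_pivot (a point): Middle of the axis through the two ears, 86 mm above the pail's underside, on the pail's own axis; the bail turns about the pail's x axis through this point.
- bail_kink (a point): Top of the kink in the middle of the bail: centre line of the bare wire, 98 mm from the ear axis. The frame turns with the bail; its x runs along the flat of the bail (parallel to the ear axis).
- sleeve_a (a point): Middle of one of the two black vinyl sleeves (9 mm thick, 33 mm long) on the flat of the bail, 33.5 mm from the kink on the pail's +x side, 90 mm from the ear axis: a place to hold the bail. The frame turns with the bail.
- sleeve_b (a point): Middle of the other sleeve, 33.5 mm from the kink on the pail's -x side.
- scale: Green bench spring scale fixed to the shelf: foot plate 170 x 130 x 12 mm, column 60 x 50 mm and 352 mm tall with its zero knob. Origin: centre of the foot plate's underside; z up. The hook arm comes out of the column towards the scale's own -y and the hook lies 135 mm from the column's axis.
- hook_seat (a point): Lowest point of the hook's saddle, on top of the 8 mm steel rod, 246 mm above the shelf unloaded; goes down with the arm. The rod runs along the scale's own y: 12 mm level at the saddle, then 8 mm up towards the column; on the free (-y) side an upturned tip ends 27 mm out and 24 mm above the saddle. With the bail seated square across the rod, bail_kink lies about 3 mm above this point. Frame as the scale's.
- scale_arm (a joint): How far the hook arm has been drawn down (m): 0 unloaded, about 220 N/m, so 0.045 at the red full-load mark (1 kg), stop at 0.056. Lightly damped spring: let go with part of the weight still in the hand, it bobs.
- toolbox: Red plastic toolbox with black front latch, 360 x 180 x 180 mm, fixed; bystander. Origin: centre of the underside.
- lamp: Yellow and black battery lamp with a toggle switch, 100 mm across, 123 mm tall; bystander. Origin: centre of the underside.
- tape: Roll of packing tape lying flat, 110 mm across, 48 mm tall; bystander. Origin: centre of the underside.
- screwdriver: Screwdriver, 200 mm long, lying along its own x with an orange handle; bystander. Origin: at its middle, on the underside.
- funnel: Small white plastic funnel standing mouth down, 90 mm across, 92 mm tall; bystander. Origin: centre of the mouth.
- oil_can: Metal spray can, 60 mm across, 150 mm tall; bystander. Origin: centre of the underside.
There are look-alikes about, which are no part of the job. Leave any blue look-alike of the pail alone.

How it is judged:
By the outcome, as a careful person would: the job done as asked, in the order asked, and still so for the second after the job is handed in, with the robot touching nothing.
It also fails if it takes over 67 s, if anything falls off the work surface, if the arm or the gripper's body presses on something with over 40 N, if the wrist force passes 120 N, or if a joint passes its speed limit or range.

### The arm

A 6-joint arm with a two-finger parallel gripper is mounted at the origin on the work surface. World frame = base frame: x ahead of the robot, y to its left, z up, the work surface at z = 0. Lengths are in m, angles in rad, forces in N, time in s.
With the tool pointing down it reaches from about 0.375 to 0.75 m from the base axis. Payload 9 kg.
Tool frame: the origin (TCP) lies on the mounting face of the last link; the fingertips stand 173 mm ahead of it and the grasp point (between the pads) lies 155 mm ahead of it (tip_reach is the distance from the TCP to the fingertips, in m); z points along the fingers, y is the line along which they close (so a half turn about z gives the same grasp; the last joint's range is limited). The gripper opens to 85 mm and grips with 20 to 120 N. Pads are 22 mm wide; open, the fingers measure 114 mm over their backs; the gripper's body (76 mm by 85 mm) begins 54 mm behind the grasp point. The pads swing forward as they close: fully open they stand 13 mm farther back than shut.
Start: joints at [1.058, 0.104, 0.097, 1.564, 0, 1.353], TCP at [0.174, 0.574, 0.405] pointing down, gripper open.
Joint ranges: [-2.99, 2.99], [-0.84, 1.86], [-1.1, 1.16], [-1.84, 2.11], [-1.51, 1.56], [-3.14, 3.14]. Speed limits (rad/s): [2.22, 2.22, 2.57, 3.14, 3.14, 3.14].

### API

Orientations are given as a unit quaternion [w, x, y, z].
In Python, from workcell import * gives the robot as it stands.
- The arm moves only by the tool arm_command, never from a script. Its argument "targets" is a list of rows, each a list of 3 entries, a list of its own where there are three numbers: the shift along the world's x, y, z in m, then the turn, a rotation vector about the world's x, y, z in rad, then the finger opening in m, from 0 to 0.0854. In form: [[[dx, dy, dz], [wx, wy, wz], grip], ...]. A call has 1 to 8 rows; each row shifts and turns the commanded pose from where the row before left it; what a row does not reach is not made up. A row lasts 1/10 s, in which the tool goes at most 50 mm and 8.59 degrees, less where a joint would pass 70% of its speed; a pose out of reach is approached as far as the arm can. A call with a gripper value outside its range is refused whole. The fingers move at their own pace and stop on an object; "force" is the grip in N (left out, the last holds). Time passes only in rows, so rows that do not move let the fingers close. It gives the time, the measured TCP pose, the force, the opening and the grip force at its end, in the units of the state.
- get_state(): the state, without advancing time (a new reading comes with each control period).
- snapshot(name): name is "side" or "top"; returns a dict with "frame" (420x560x3 uint8, red, green, blue), "intrinsics" (3x3 intrinsics, pixels), "R" (3x3) and "t" (3): a world point X has camera coordinates R X + t. Camera axes: x right, y down, z forward; pixel columns grow to the right and rows downward; lengths in m; the calibration is good to about 2 mm. A picture is of the moment at which its call begins. There is no depth.
- finish_job(): hands the job in; it is judged then, once.
The state is a dict: "time_s": time; "joint_pos": joint angles; "joint_velocities": joint speeds; "joint_torque": joint torques, N m; "tcp_pos": TCP position; "ee_rot": TCP orientation; "contact_force": force on the tool from outside, world axes, zero at the start; "ft_torque": the same for the moment, N m; "width": finger opening in m; "gripper_force": force on a finger pad.
Only numpy, scipy, OpenCV 4.12 (cv2) and the standard library are available. Lean on these libraries where they do the work, as an engineer would, in place of code of your own. Each camera call takes 0.05 s, during which the arm holds its last target. There are 200 camera calls.

## Working session

There is one attempt and no reset: what is moved stays moved. The work goes in short steps, Python scripts to look and compute and a tool call to move; the robot and the scene stay as the last step left them, time stands still between calls to the robot, and variables do not carry over. Pictures are saved under pics/ and viewed, at most 10 in all, crops included, and the job is handed in when it is done.

Besides the shell and the picture viewer there is one more tool, called by a JSON object that holds its "op" and its "data", one argument or row to a line. arm_command: Moves the arm, as the interface text tells. Its arguments: {"type":"object","properties":{"targets":{"type":"array"},"force":{"type":"number"}},"required":["targets"]}

```bash
mkdir -p pics; ls
cat > h.py <<'E'
from workcell import *
import numpy as np, cv2
def snap(n,fn=None):
    s=snapshot(n)
    if fn: cv2.imwrite('pics/'+fn,s['frame'][:,:,::-1])
    return s
def ray(s,u,v):
    K=np.array(s['intrinsics']);R=np.array(s['R']);t=np.array(s['t']).ravel()
    d=R.T@np.linalg.solve(K,[u,v,1.]);return -R.T@t,d/np.linalg.norm(d)
def onz(s,u,v,z):
    c,d=ray(s,u,v);return c+d*(z-c[2])/d[2]
def proj(s,X):
    p=np.array(s['intrinsics'])@(np.array(s['R'])@np.array(X)+np.array(s['t']).ravel());return p[:2]/p[2]
def tri(s1,p1,s2,p2):
    c1,d1=ray(s1,*p1);c2,d2=ray(s2,*p2)
    A=np.stack([d1,-d2],1);x=np.linalg.lstsq(A,c2-c1,rcond=None)[0]
    a=c1+x[0]*d1;b=c2+x[1]*d2;return (a+b)/2,np.linalg.norm(a-b)
E
python3 - <<'E'
from h import *
a=snap('side','s0.png');b=snap('top','t0.png')
cv2.imwrite('pics/both0.png',cv2.resize(np.vstack([a['frame'],b['frame']])[:,:,::-1],None,fx=.714,fy=.714))
for s in(a,b): print(ray(s,280,210), s['intrinsics'])
print(get_state())
E
```

```text
pics
(array([0.47697544, 0.86000874, 0.92039324]), array([ 0.06954003, -0.78321368, -0.61785153])) [[389.75453461   0.         285.62542596]
 [  0.         389.75453461 214.31196474]
 [  0.           0.           1.        ]]
(array([ 0.47304083, -0.07307086,  1.24563923]), array([ 0.05631593, -0.00501935, -0.99840038])) [[416.06130947   0.         276.89420804]
 [  0.         416.06130947 201.97613795]
 [  0.           0.           1.        ]]
{'time_s': 0.1, 'joint_pos': array([1.05831881e+00, 1.04648768e-01, 9.65704321e-02, 1.56387418e+00,
       1.99931502e-05, 1.35313495e+00]), 'joint_velocities': array([ 1.62079251e-04, -2.61925458e-03,  1.63057678e-03,  2.52538482e-05,
       -4.41306362e-04,  1.72212220e-04]), 'joint_torque': array([ 6.30414244e-03, -5.58212686e+01,  5.04716849e+01,  1.32487400e-02,
       -2.68120930e-04,  1.38444443e-05]), 'tcp_pos': array([0.17426315, 0.57405012, 0.40400745]), 'ee_rot': array([-2.15726473e-04,  1.46874789e-01,  9.89154923e-01, -5.36430551e-04]), 'contact_force': array([0.47377234, 0.50957773, 0.10349351]), 'ft_torque': array([ 0.01361455,  0.01458277, -0.01654285]), 'gripper_force': 0.0, 'width': 0.08531872684273274}
```

View pics/s0.png

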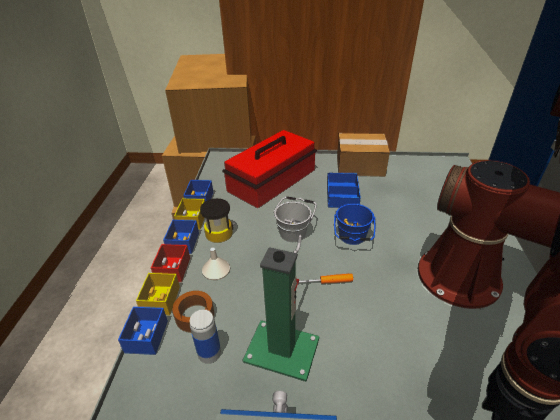

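View pics/t0.png

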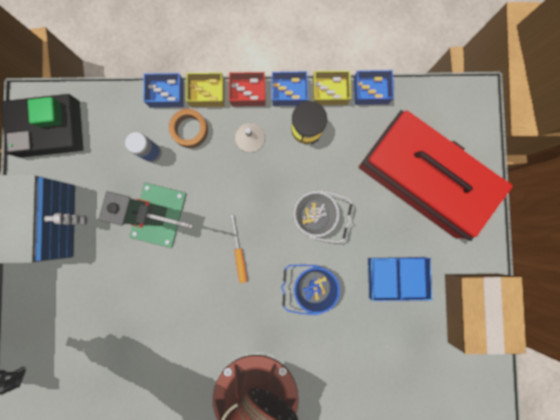

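The side view shows the silver pail at (294,219), the blue pail at (355,226) and the scale column at (281,305). In the top view the silver pail is at (318,214) with its bail folded to the right, at (350,218). The blue pail is at (316,290), the scale foot at (158,214) and the hook rod at about (190,222).

These could be taken for the pail: the silver pail (top 318,214), the blue pail (top 316,290) and the blue bin (top 400,278). I choose the silver one and will check it in a close crop.

Run:
```python
import cv2,numpy as np
s=cv2.imread('pics/s0.png');t=cv2.imread('pics/t0.png')
z=lambda im,x,y,w,h,f:cv2.resize(im[y:y+h,x:x+w],None,fx=f,fy=f,interpolation=cv2.INTER_CUBIC)
a=z(t,285,180,80,75,5);b=z(s,260,185,80,75,5);c=z(t,100,180,160,40+35,2.5);d=z(s,240,225,160,75,2.5)
cv2.imwrite('pics/c0.png',np.vstack([np.hstack([a,b]),np.hstack([c,d])]))
```

```text
(no output)
```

View pics/c0.png

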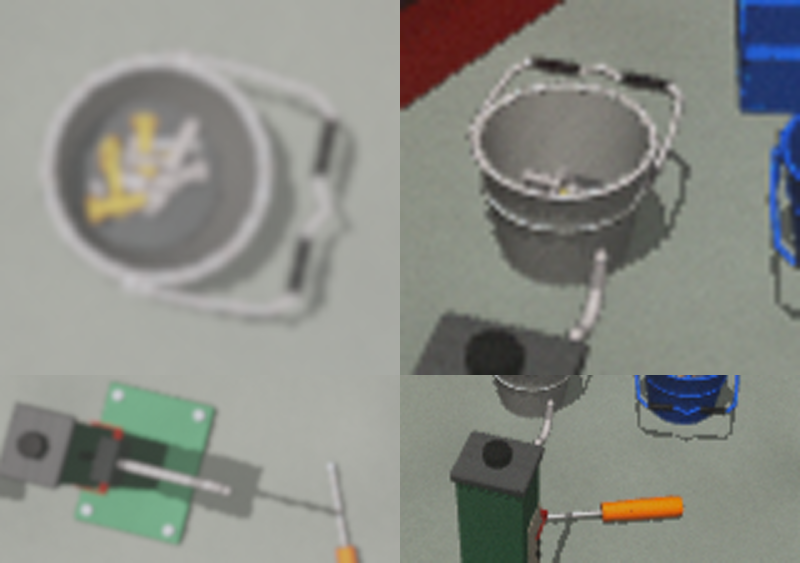

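The crop confirms the galvanised pail. Its bail is folded to the right in the top view, with black sleeves at top (350,209) and (345,233) and at side (291,198) and (310,201). The hook tip is at top (191,226) and side (300,236).

```bash
cat >> h.py <<'E'
def blobs(im,mask,x,y,w,h,amin):
    m=np.zeros(mask.shape,np.uint8);m[y:y+h,x:x+w]=mask[y:y+h,x:x+w]
    n,l,st,c=cv2.connectedComponentsWithStats(m,connectivity=8)
    return [(st[i,4],c[i].round(1)) for i in range(1,n) if st[i,4]>=amin]
E
python3 - <<'E'
from h import *
a=snap('side');b=snap('top')
A,B=a['frame'],b['frame']
ma=(A.max(2)<75).astype(np.uint8);mb=(B.max(2)<100).astype(np.uint8)
sa=blobs(A,ma,284,194,32,10,5);sb=blobs(B,mb,341,200,14,42,5);print(sa,sb)
for p,q in(((291.2,198.2),(350.2,209.4)),((309.6,200.8),(345,233))): print('sleeve man',tri(a,p,b,q))
sa=sorted(sa,key=lambda r:-r[0])[:2];sb=sorted(sb,key=lambda r:-r[0])[:2]
sa.sort(key=lambda r:r[1][0]);sb.sort(key=lambda r:r[1][1])
for p,q in zip(sa,sb): print('sleeve',tri(a,p[1],b,q[1]))
# rim circle: fit bright ring in top
print('rim man',onz(b,316.6,214.4,.095), onz(b,293.4,216,.095),onz(b,339.5,214,.095))
g=cv2.cvtColor(B,cv2.COLOR_RGB2GRAY)
print('hook tip',tri(a,(300,236.2),b,(191.2,226)), onz(b,191.2,226,.27))
# green foot
hsv=cv2.cvtColor(B,cv2.COLOR_RGB2HSV);m=cv2.inRange(hsv,(60,80,60),(90,255,255));m[:, :125]=0;m[:,200:]=0
cs=max(cv2.findContours(m,0,2)[0],key=cv2.contourArea);r=cv2.minAreaRect(cs);print(r)
P=np.array([onz(b,*p,.012) for p in cv2.boxPoints(r)]);print(P.round(3),P.mean(0),np.linalg.norm(np.diff(P,axis=0),axis=1))
# knob in both
print('colTopknob',onz(b,100+32/2.5,180+(445-375)/2.5,.352),onz(a,240+98/2.5,225+(452-375)/2.5,.352))
# ends of visible rod in top view
print('rod', onz(b,148,217,.25),onz(b,190,226,.27))
E
```

```text
[(np.int32(18), array([290.8, 197.8])), (np.int32(18), array([308.5, 201. ]))] [(np.int32(14), array([349.8, 208.7])), (np.int32(11), array([344.4, 232.8]))]
sleeve man (array([ 0.53696325, -0.27572307,  0.08043568]), np.float64(0.001993345097392541))
sleeve man (array([ 0.47071282, -0.25902348,  0.0834284 ]), np.float64(0.0029480140619778357))
sleeve (array([ 0.53854958, -0.27414743,  0.08336101]), np.float64(0.0024422808760500517))
sleeve (array([ 0.47295523, -0.25734422,  0.08364855]), np.float64(0.0003847458220594981))
rim man [ 0.52447544 -0.17993728  0.095     ] [ 0.52085683 -0.11570094  0.095     ] [ 0.52478375 -0.24327964  0.095     ]
hook tip (array([0.49313169, 0.13178631, 0.26405634]), np.float64(0.00031546334856564156)) [0.49316684 0.13054701 0.27      ]
((162.82571411132812, 197.24771118164062), (39.84557342529297, 17.43244171142578), 16.699243545532227)
[[0.578 0.333 0.012]
 [0.628 0.319 0.012]
 [0.592 0.205 0.012]
 [0.542 0.22  0.012]] [0.58513331 0.2692832  0.012     ] [0.05188274 0.11969134 0.05175244]
colTopknob [0.5323166  0.28255246 0.352     ] [0.53155961 0.29149422 0.352     ]
rod [0.51640764 0.23834099 0.25      ] [0.49320208 0.13336019 0.27      ]
```

{"op": "arm_command", "data": {
  "targets": [
    [[0.017, -0.019, 0.012], [0, 0, 0.0055], 0.024],
    [[0.017, -0.019, 0.012], [0, 0, 0.0055], 0.024],
    [[0.017, -0.019, 0.012], [0, 0, 0.0055], 0.024],
    [[0.017, -0.019, 0.012], [0, 0, 0.0055], 0.024],
    [[0.017, -0.019, 0.012], [0, 0, 0.0055], 0.024],
    [[0.017, -0.019, 0.012], [0, 0, 0.0055], 0.024],
    [[0.017, -0.019, 0.012], [0, 0, 0.0055], 0.024],
    [[0.017, -0.019, 0.012], [0, 0, 0.0055], 0.024]
  ],
  "force": 20
}}

```text
time_s: 1.0
tcp_pos: [0.3108, 0.4213, 0.5011]
ee_rot: [-0.0, 0.125, 0.992, 0.0]
contact_force: [0.3, 0.8, -0.1]
width: 0.0236
gripper_force: 0.0
```

{"op": "arm_command", "data": {
  "targets": [
    [[0.0125, -0.034, 0], [0, 0, 0], 0.024],
    [[0.0125, -0.034, 0], [0, 0, 0], 0.024],
    [[0.0125, -0.034, 0], [0, 0, 0], 0.024],
    [[0.0125, -0.034, 0], [0, 0, 0], 0.024],
    [[0.0125, -0.034, 0], [0, 0, 0], 0.024],
    [[0.0125, -0.034, 0], [0, 0, 0], 0.024],
    [[0.0125, -0.034, 0], [0, 0, 0], 0.024],
    [[0.0125, -0.034, 0], [0, 0, 0], 0.024]
  ]
}}

```text
time_s: 1.8
tcp_pos: [0.4105, 0.1487, 0.5007]
ee_rot: [0.0, 0.125, 0.992, 0.0]
contact_force: [0.8, 0.2, 0.2]
width: 0.0241
gripper_force: 0.0
```

{"op": "arm_command", "data": {
  "targets": [
    [[0.0025, -0.0375, 0], [0, 0, 0], 0.024],
    [[0.0025, -0.0375, 0], [0, 0, 0], 0.024],
    [[0.0025, -0.0375, 0], [0, 0, 0], 0.024],
    [[0.0025, -0.0375, 0], [0, 0, 0], 0.024],
    [[0.0025, -0.0375, 0], [0, 0, 0], 0.024],
    [[0.0025, -0.0375, 0], [0, 0, 0], 0.024],
    [[0.0025, -0.0375, 0], [0, 0, 0], 0.024],
    [[0.0025, -0.0375, 0], [0, 0, 0], 0.024]
  ]
}}

```text
time_s: 2.6
tcp_pos: [0.4301, -0.1515, 0.5007]
ee_rot: [0.0, 0.125, 0.992, 0.0]
contact_force: [0.8, 0.1, -0.3]
width: 0.0242
gripper_force: 0.0
```

{"op": "arm_command", "data": {
  "targets": [
    [[0.0005, -0.032, -0.01], [0, 0, 0], 0.024],
    [[0.0005, -0.032, -0.01], [0, 0, 0], 0.024],
    [[0.0005, -0.032, -0.01], [0, 0, 0], 0.024],
    [[0.0005, -0.032, -0.01], [0, 0, 0], 0.024],
    [[0.0005, -0.032, -0.01], [0, 0, 0], 0.024],
    [[0.0005, -0.032, -0.01], [0, 0, 0], 0.024],
    [[0.0005, -0.032, -0.01], [0, 0, 0], 0.024],
    [[0, 0, 0], [0, 0, 0], 0.024]
  ]
}}

```text
time_s: 3.4
tcp_pos: [0.4331, -0.3768, 0.4279]
ee_rot: [-0.001, 0.126, 0.992, 0.001]
contact_force: [-0.4, -0.0, -0.2]
width: 0.0243
gripper_force: 0.0
```

{"op": "arm_command", "data": {
  "targets": [
    [[0, -0.0045, -0.023], [0.0969, -0.0247, 0], 0.024],
    [[0, -0.0045, -0.023], [0.0969, -0.0247, 0], 0.024],
    [[0, -0.0045, -0.023], [0.0969, -0.0247, 0], 0.024],
    [[0, -0.0045, -0.023], [0.0969, -0.0247, 0], 0.024],
    [[0, -0.0045, -0.023], [0.0969, -0.0247, 0], 0.024],
    [[0, -0.0045, -0.023], [0.0969, -0.0247, 0], 0.024],
    [[0, -0.0045, -0.023], [0.0969, -0.0247, 0], 0.024],
    [[0, 0, 0], [0, 0, 0], 0.024]
  ]
}}

```text
time_s: 4.2
tcp_pos: [0.4329, -0.405, 0.2647]
ee_rot: [0.04, 0.119, 0.931, 0.344]
contact_force: [0.1, 0.5, -0.2]
width: 0.024
gripper_force: 0.0
```

Run:
```python
from h import *
from scipy.spatial.transform import Rotation as Ro
a=snap('side');b=snap('top');s=get_state()
q=s['ee_rot'];R=Ro.from_quat([q[1],q[2],q[3],q[0]]).as_matrix()
print(s['tcp_pos'],R.round(3),s['joint_pos'])
tip=s['tcp_pos']+.173*R[:,2];print('tip',tip)
sl=np.array([.472,-.258,.083]);print('need',sl-.162*R[:,2]-s['tcp_pos'], 'perp',R.T@(sl-s['tcp_pos']))
def cr(s,x,y,w,h,f,pts):
    im=s['frame'][:,:,::-1].copy()[y:y+h,x:x+w];im=cv2.resize(im,None,fx=f,fy=f,interpolation=cv2.INTER_CUBIC)
    for p in pts:
        u=(proj(s,p)-[x,y])*f;cv2.circle(im,tuple(int(v) for v in u),3,(255,0,255),1)
    return im
cv2.imwrite('pics/c1.png',np.hstack([cr(b,290,180,100,120,4,[sl,tip]),cr(a,260,150,100,120,4,[sl,tip])]))
```

```text
[ 0.4338846  -0.40522435  0.26983639] [[-0.969  0.191  0.158]
 [ 0.248  0.742  0.623]
 [ 0.002  0.643 -0.766]] [-1.07070987  0.48043847  0.20155116  1.84365745  0.45294228 -0.94971822]
tip [ 0.46122283 -0.29736933  0.13736407]
need [ 0.01251544  0.04622716 -0.06278716] perp [-0.00078492 -0.00371214  0.24087597]
```

View pics/c1.png

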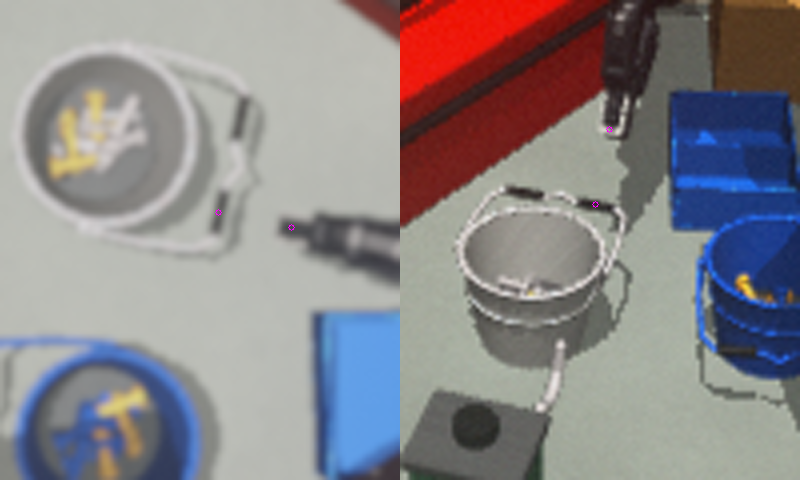

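The crop shows the fingertip at top (291,227) and side (609,128). The sleeve mark lies on the near sleeve in both views, at top (218,212) and side (596,204). I'm moving in.

{"op": "arm_command", "data": {
  "targets": [
    [[0.003, 0.0095, -0.0175], [0, 0, 0], 0.024],
    [[0.003, 0.0095, -0.0175], [0, 0, 0], 0.024],
    [[0.003, 0.0135, -0.014], [0, 0, 0], 0.024],
    [[0.003, 0.0135, -0.014], [0, 0, 0], 0.024],
    [[0, 0, 0], [0, 0, 0], 0.024],
    [[0, 0, 0], [0, 0, 0], 0.024]
  ]
}}

```text
time_s: 4.9
tcp_pos: [0.4463, -0.3595, 0.2092]
ee_rot: [0.043, 0.117, 0.933, 0.339]
contact_force: [-0.2, -0.0, 0.4]
width: 0.0238
gripper_force: 0.0
```

```bash
cat >> h.py <<'E'
from scipy.spatial.transform import Rotation as Ro
def tool():
    s=get_state();q=s['ee_rot'];return s,Ro.from_quat([q[1],q[2],q[3],q[0]]).as_matrix()
def cr(s,x,y,w,h,f,pts):
    im=s['frame'][:,:,::-1].copy()[y:y+h,x:x+w];im=cv2.resize(im,None,fx=f,fy=f,interpolation=cv2.INTER_CUBIC)
    for p in pts:
        u=(proj(s,p)-[x,y])*f;cv2.circle(im,tuple(int(v) for v in u),3,(255,0,255),1)
    return im
E
python3 - <<'E'
from h import *
a=snap('side');b=snap('top');s,R=tool()
sl=np.array([.472,-.258,.083]);print(s['tcp_pos'],s['contact_force'],R.T@(sl-s['tcp_pos']))
tip=s['tcp_pos']+.173*R[:,2]
cv2.imwrite('pics/c2.png',np.hstack([cr(b,310,185,80,80,5,[tip]),cr(a,270,160,80,80,5,[tip])]))
E
```

```text
[ 0.44614362 -0.36021753  0.20886508] [ 0.0451876  -0.27500202 -0.32352925] [4.88440960e-04 2.73305026e-05 1.64191219e-01]
```

View pics/c2.png

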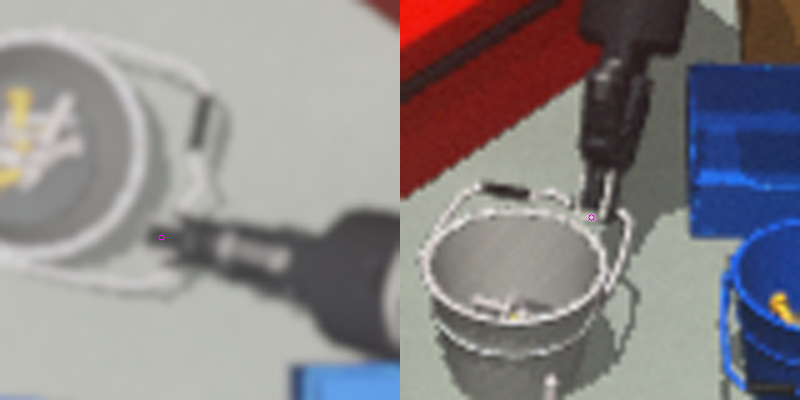

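The fingers surround the near sleeve: the tip is past the wire at top (161,237) and side (591,217). I'm closing gently to confirm.

{"op": "arm_command", "data": {
  "targets": [
    [[0, 0, 0], [0, 0, 0], 0.006],
    [[0, 0, 0], [0, 0, 0], 0.006],
    [[0, 0, 0], [0, 0, 0], 0.006],
    [[0, 0, 0], [0, 0, 0], 0.006]
  ],
  "force": 20
}}

```text
time_s: 5.4
tcp_pos: [0.4457, -0.3599, 0.2068]
ee_rot: [0.043, 0.118, 0.932, 0.34]
contact_force: [-1.7, -3.3, 0.1]
width: 0.0083
gripper_force: 21.1
```

Run:
```python
import numpy as np
n=16;th=np.radians(np.linspace(-2,90,n+1));ph=np.radians(np.linspace(40,0,n+1));L=.164
v=-.09*np.cos(th)-L*np.sin(ph);z=.09*np.sin(th)+L*np.cos(ph)
for a,b in zip(np.diff(v),np.diff(z)): print('[%.4f, %.4f, %.4f]'%(.247*a,.969*a,b))
print(v[-1]-v[0],z[-1]-z[0], np.radians(40)/n*np.array([.969,-.247]))
```

```text
[0.0014, 0.0055, 0.0135]
[0.0017, 0.0066, 0.0132]
[0.0019, 0.0076, 0.0128]
[0.0022, 0.0086, 0.0123]
[0.0025, 0.0096, 0.0117]
[0.0027, 0.0105, 0.0110]
[0.0029, 0.0114, 0.0102]
[0.0031, 0.0122, 0.0094]
[0.0033, 0.0130, 0.0085]
[0.0035, 0.0136, 0.0075]
[0.0036, 0.0142, 0.0064]
[0.0037, 0.0147, 0.0053]
[0.0038, 0.0151, 0.0042]
[0.0039, 0.0154, 0.0030]
[0.0040, 0.0156, 0.0018]
[0.0040, 0.0157, 0.0006]
0.19536234242031106 0.13150966603171269 [ 0.0422806  -0.01077741]
```

{"op": "arm_command", "data": {
  "targets": [
    [[0, 0, 0], [0, 0, 0], 0.013],
    [[0, 0, 0], [0, 0, 0], 0.013]
  ]
}}

```text
time_s: 5.6
tcp_pos: [0.4458, -0.3592, 0.2066]
ee_rot: [0.042, 0.118, 0.932, 0.341]
contact_force: [-0.2, 0.4, -1.0]
width: 0.0128
gripper_force: 0.0
```

{"op": "arm_command", "data": {
  "targets": [
    [[0.0014, 0.0055, 0.0135], [-0.0423, 0.0108, 0], 0.013],
    [[0.0017, 0.0066, 0.0132], [-0.0423, 0.0108, 0], 0.013],
    [[0.0019, 0.0076, 0.0128], [-0.0423, 0.0108, 0], 0.013],
    [[0.0022, 0.0086, 0.0123], [-0.0423, 0.0108, 0], 0.013]
  ]
}}

```text
time_s: 6.0
tcp_pos: [0.4529, -0.3311, 0.259]
ee_rot: [0.032, 0.121, 0.958, 0.257]
contact_force: [-2.4, -0.9, 0.4]
width: 0.0128
gripper_force: 1.4
```

{"op": "arm_command", "data": {
  "targets": [
    [[0.0025, 0.0096, 0.0117], [-0.0423, 0.0108, 0], 0.013],
    [[0.0027, 0.0105, 0.011], [-0.0423, 0.0108, 0], 0.013],
    [[0.0029, 0.0114, 0.0102], [-0.0423, 0.0108, 0], 0.013],
    [[0.0031, 0.0122, 0.0094], [-0.0423, 0.0108, 0], 0.013]
  ]
}}

```text
time_s: 6.4
tcp_pos: [0.4643, -0.287, 0.3015]
ee_rot: [0.022, 0.123, 0.977, 0.172]
contact_force: [-0.4, -1.9, 0.3]
width: 0.0131
gripper_force: 0.6
```

Run:
```python
from h import *
a=snap('side');b=snap('top');s,R=tool()
tip=s['tcp_pos']+.173*R[:,2];print(s['tcp_pos'],s['contact_force'],R[:,2])
cv2.imwrite('pics/c3.png',np.hstack([cr(b,290,165,80,80,5,[tip]),cr(a,260,140,80,100,5,[tip])[:400]]))
```

```text
[ 0.46484583 -0.28616052  0.30256766] [ 0.0103279  -0.16853445  0.52662066] [ 0.08583756  0.33109986 -0.93968335]
```

View pics/c3.png

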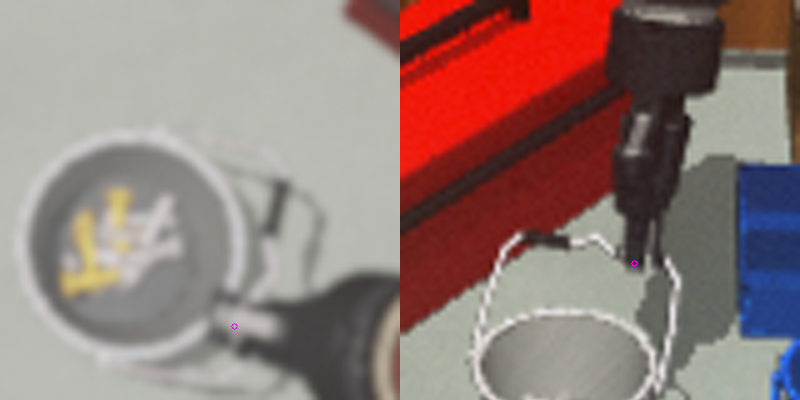

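The bail is coming up, about 45° now, with the sleeve held between the fingers (tip at side crop 634,263). The pail hasn't moved, so I'm carrying on with the arc and then closing.

{"op": "arm_command", "data": {
  "targets": [
    [[0.0033, 0.013, 0.0085], [-0.0423, 0.0108, 0], 0.013],
    [[0.0035, 0.0136, 0.0075], [-0.0423, 0.0108, 0], 0.013],
    [[0.0036, 0.0142, 0.0064], [-0.0423, 0.0108, 0], 0.013],
    [[0.0037, 0.0147, 0.0053], [-0.0423, 0.0108, 0], 0.013]
  ]
}}

```text
time_s: 6.9
tcp_pos: [0.4782, -0.2319, 0.3281]
ee_rot: [0.01, 0.125, 0.988, 0.087]
contact_force: [-0.4, -0.0, 0.9]
width: 0.0127
gripper_force: 0.3
```

{"op": "arm_command", "data": {
  "targets": [
    [[0.0038, 0.0151, 0.0042], [-0.0423, 0.0108, 0], 0.013],
    [[0.0039, 0.0154, 0.003], [-0.0423, 0.0108, 0], 0.013],
    [[0.004, 0.0156, 0.0018], [-0.0423, 0.0108, 0], 0.013],
    [[0.0035, 0.014, 0.0006], [-0.0423, 0.0108, 0], 0.013],
    [[0, 0, 0], [0, 0, 0], 0.013],
    [[0, 0, 0], [0, 0, 0], 0.013]
  ]
}}

```text
time_s: 7.5
tcp_pos: [0.4934, -0.172, 0.3375]
ee_rot: [-0.0, 0.125, 0.992, 0.002]
contact_force: [0.9, -0.2, -0.5]
width: 0.0131
gripper_force: 0.0
```

Run:
```python
from h import *
a=snap('side');b=snap('top');s,R=tool()
A,B=a['frame'],b['frame']
piv=np.array([.526,-.179,.086]);ux=np.array([.969,-.247,0])
pts=[piv+33.5e-3*ux+[0,0,.09], piv+[0,0,.098]]
print(s['tcp_pos'],s['contact_force'],R.round(3))
cv2.imwrite('pics/c4.png',np.hstack([cr(b,290,165,80,80,5,pts),cr(a,260,130,80,80,5,pts)]))
```

```text
[ 0.49332521 -0.1725356   0.33759216] [-0.08321343 -0.39264351  0.63929205] [[-0.969  0.249 -0.   ]
 [ 0.249  0.969  0.003]
 [ 0.001  0.003 -1.   ]]
```

View pics/c4.png

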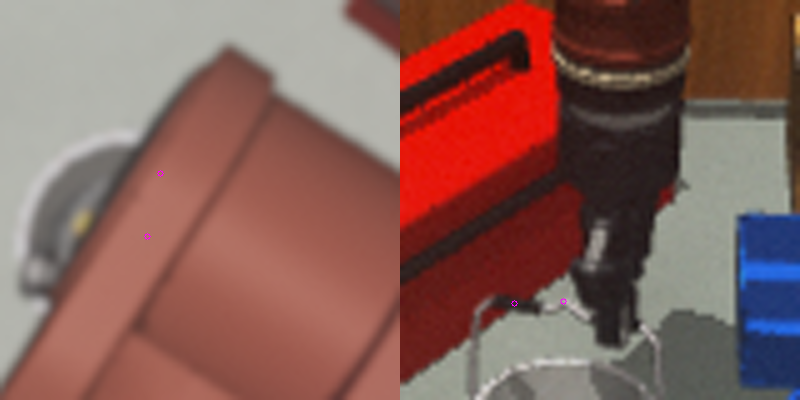

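The bail is upright: in the side view the predicted far sleeve (514,303) and kink (563,301) lie on the wire. Next I close firmly, and measure the hook better from the first images.

{"op": "arm_command", "data": {
  "targets": [
    [[0, 0, -0.003], [0, 0, 0], 0.013],
    [[0, 0, 0], [0, 0, 0], 0.004],
    [[0, 0, 0], [0, 0, 0], 0.004],
    [[0, 0, 0], [0, 0, 0], 0.004],
    [[0, 0, 0], [0, 0, 0], 0.004]
  ],
  "force": 100
}}

```text
time_s: 8.1
tcp_pos: [0.4934, -0.1718, 0.3347]
ee_rot: [-0.0, 0.125, 0.992, 0.001]
contact_force: [1.1, -2.3, -4.9]
width: 0.006
gripper_force: 84.4
```

Run:
```python
from h import *
a=snap('side');b=snap('top')
T=cv2.cvtColor(cv2.imread('pics/t0.png'),cv2.COLOR_BGR2GRAY).astype(int);S=cv2.cvtColor(cv2.imread('pics/s0.png'),cv2.COLOR_BGR2GRAY).astype(int)
print('knob',tri(a,(279.2,255.8),b,(112.8,208)))
print(T[212:231:1,146:196:4])
print(S[230:256:2,290:306])
```

```text
knob (array([0.53245757, 0.28508291, 0.34560515]), np.float64(0.000565332730216135))
[[ 71  61  63  63  63  88 105 104 105 117 136 150 168]
 [ 73  83  68  63  63  91 104 105 105 118 124 131 154]
 [ 83 126 103  67  64  93 105 106 105 119 122 122 136]
 [ 90 161 154 103  68  96 106 106 104 120 122 122 124]
 [ 84 169 186 154 103 100 105 105 103 121 122 122 123]
 [ 71 146 188 186 154 120 107 106 101 122 122 122 122]
 [ 62 101 160 188 186 159 123 107 101 121 122 122 123]
 [ 60  68 109 160 188 187 160 124 101 121 121 122 123]
 [ 59  62  70 109 160 189 187 160 113 122 121 122 122]
 [ 59  63  63  70 110 165 189 187 141 132 122 121 122]
 [ 59  62  62  64  75 128 165 188 161 162 131 120 122]
 [ 61  65  64  64  71 108 129 164 163 186 155 125 122]
 [ 76  78  70  67  77 105 108 128 145 187 175 146 122]
 [105 107  95  91  91 105 106 109 119 164 175 169 120]
 [133 134 127 125 118 105 106 107 111 134 156 175 120]
 [146 146 145 145 140 111 107 107 114 121 131 159 120]
 [149 150 150 151 151 125 115 107 117 121 121 133 121]
 [149 150 150 152 152 142 133 107 119 121 121 121 122]
 [149 151 150 152 152 151
[... 202 characters left out ...]
  85  97  75  75  73  71  74]
 [ 92  93  92  93  92  92  86  87  87 165 182 110  75  72  72  80]
 [ 95  96  94  91  89  90  89  88  95 135 134  83  73  92  97 140]
 [ 93  91  91  93  94  91  87  85 120 139 127 121 140 143 145 142]
 [133 133 119 131 135 125 140 117 133 148 124 139 140 142 142 143]
 [143 142 141 141 141 140 142 133 185 181 121 138 140 143 141 144]
 [143 143 144 144 140 140 115 164 198 164 120 139 143 143 143 143]
 [143 144 142 140 138 138 147 181 175 118 132 141 143 145 142 140]
 [143 141 141 135 145 137 137 144 125 139 142 144 140 141 140 143]
 [ 88  80 103  95 164 169 118  95 134 137 141 141 143 143 142 141]
 [ 80  84  81  80  78  81  76  77 135 138 143 141 143 142 141 141]]
```

Run:
```python
from h import *
a=snap('side');b=snap('top')
K=np.array([.5325,.285]);
P1=onz(b,154,216.5,.254);P2=onz(b,191.5,226,.268);print(P1,P2,onz(a,299.7,236,.268))
for d in(P1[:2]-P2[:2],K-P2[:2]): print(np.degrees(np.arctan2(d[1],d[0])),np.linalg.norm(d))
s,R=tool();print(s['tcp_pos'],s['width'],s['gripper_force'],s['contact_force'])
```

```text
[0.51724646 0.22277308 0.254     ] [0.49319927 0.13025968 0.268     ] [0.49364967 0.13545727 0.268     ]
75.42943776190697 0.09558763631752126
75.74941166051835 0.15965310347545134
[ 0.49340981 -0.17165714  0.33474503] 0.005557105698301767 84.2953097820282 [ 1.1304411  -1.01673883 -6.34153992]
```

{"op": "arm_command", "data": {
  "targets": [
    [[0, 0, 0.002], [0, 0, 0], 0.004],
    [[0, 0, 0.003], [0, 0, 0], 0.004],
    [[0, 0, 0.005], [0, 0, 0], 0.004],
    [[0, 0, 0.01], [0, 0, 0], 0.004],
    [[0, 0, 0.01], [0, 0, 0], 0.004],
    [[0, 0, 0.01], [0, 0, 0], 0.004],
    [[0, 0, 0.005], [0, 0, 0], 0.004],
    [[0, 0, 0], [0, 0, 0], 0.004]
  ]
}}

```text
time_s: 9.1
tcp_pos: [0.4938, -0.1719, 0.3814]
ee_rot: [0.001, 0.125, 0.992, 0.0]
contact_force: [-0.2, 0.4, -8.3]
width: 0.0063
gripper_force: 84.2
```

Run:
```python
from h import *
a=snap('side','s5.png');s,R=tool()
k=s['tcp_pos']+[.0325,-.0083,-.1587+.008];far=s['tcp_pos']+[.065,-.0165,-.1587]
print(s['tcp_pos'],s['width'],s['gripper_force'],s['contact_force'],s['ft_torque'])
cv2.imwrite('pics/c5.png',cr(a,245,110,110,130,4.5,[k,far,k-[0,0,.098]]))
```

```text
[ 0.49364787 -0.17186229  0.38057973] 0.005478891213516262 84.20385003089905 [ 0.28899965 -1.03575964 -8.75100704] [0.02603245 0.22542887 0.01624881]
```

View pics/c5.png

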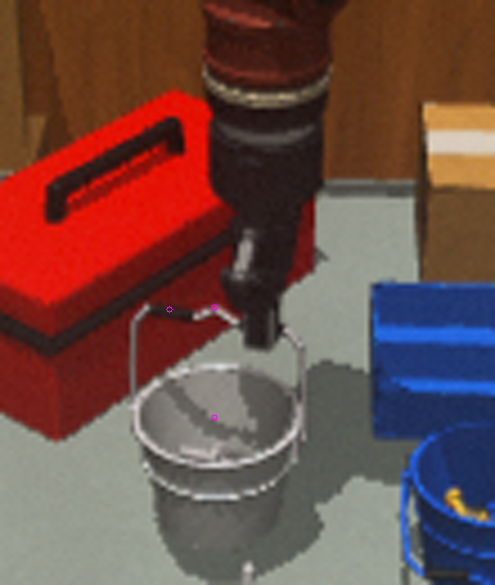

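The pail hangs level in the grip: the kink mark (213,310) and far sleeve mark (169,310) lie on the bail. The weight is about 8.5 N. I'm carrying it to the free side of the hook.

{"op": "arm_command", "data": {
  "targets": [
    [[0, 0, 0.004], [0, 0, 0], 0.004],
    [[0, 0, 0.008], [0, 0, 0], 0.004],
    [[0, 0, 0.012], [0, 0, 0], 0.004],
    [[0, 0, 0.014], [0, 0, 0], 0.004],
    [[0, 0, 0.014], [0, 0, 0], 0.004],
    [[0, 0, 0.012], [0, 0, 0], 0.004],
    [[0, 0, 0.007], [0, 0, 0], 0.004],
    [[0, 0, 0.003], [0, 0, 0], 0.004]
  ]
}}

```text
time_s: 9.95
tcp_pos: [0.4937, -0.1719, 0.4553]
ee_rot: [0.001, 0.125, 0.992, 0.001]
contact_force: [-0.5, 0.3, -8.6]
width: 0.0062
gripper_force: 84.2
```

{"op": "arm_command", "data": {
  "targets": [
    [[-0.0003, 0.002, 0], [0, 0, 0], 0.004],
    [[-0.0008, 0.005, 0], [0, 0, 0], 0.004],
    [[-0.0012, 0.008, 0], [0, 0, 0], 0.004],
    [[-0.0017, 0.011, 0], [0, 0, 0], 0.004],
    [[-0.002, 0.013, 0], [0, 0, 0], 0.004],
    [[-0.0021, 0.014, 0], [0, 0, 0], 0.004],
    [[-0.0021, 0.014, 0], [0, 0, 0], 0.004],
    [[-0.0021, 0.014, 0], [0, 0, 0], 0.004]
  ]
}}

```text
time_s: 10.75
tcp_pos: [0.481, -0.0893, 0.4542]
ee_rot: [0.0, 0.125, 0.992, 0.001]
contact_force: [1.1, 0.3, -7.7]
width: 0.0056
gripper_force: 84.2
```

{"op": "arm_command", "data": {
  "targets": [
    [[-0.0021, 0.014, 0], [0, 0, 0], 0.004],
    [[-0.0021, 0.014, 0], [0, 0, 0], 0.004],
    [[-0.0021, 0.014, 0], [0, 0, 0], 0.004],
    [[-0.0021, 0.014, 0], [0, 0, 0], 0.004],
    [[-0.0021, 0.014, 0], [0, 0, 0], 0.004],
    [[-0.0021, 0.014, 0], [0, 0, 0], 0.004],
    [[-0.0021, 0.014, 0], [0, 0, 0], 0.004],
    [[-0.0021, 0.014, 0], [0, 0, 0], 0.004]
  ]
}}

```text
time_s: 11.55
tcp_pos: [0.4642, 0.0224, 0.4541]
ee_rot: [0.0, 0.125, 0.992, 0.001]
contact_force: [0.9, -0.1, -7.5]
width: 0.0054
gripper_force: 84.2
```

{"op": "arm_command", "data": {
  "targets": [
    [[-0.0021, 0.014, 0], [0, 0, 0], 0.004],
    [[-0.0021, 0.014, 0], [0, 0, 0], 0.004],
    [[-0.002, 0.013, 0], [0, 0, 0], 0.004],
    [[-0.0018, 0.012, 0], [0, 0, 0], 0.004],
    [[-0.0017, 0.011, 0], [0, 0, 0], 0.004],
    [[-0.0014, 0.009, 0], [0, 0, 0], 0.004],
    [[-0.0011, 0.007, 0], [0, 0, 0], 0.004],
    [[-0.0008, 0.005, 0], [0, 0, 0], 0.004]
  ]
}}

```text
time_s: 12.35
tcp_pos: [0.4513, 0.1068, 0.4541]
ee_rot: [-0.0, 0.125, 0.992, 0.001]
contact_force: [-0.2, 0.3, -8.5]
width: 0.0057
gripper_force: 84.2
```

{"op": "arm_command", "data": {
  "targets": [
    [[0, 0, 0], [0, 0, 0], 0.004],
    [[0, 0, 0], [0, 0, 0], 0.004],
    [[0, 0, 0], [0, 0, 0], 0.004],
    [[0, 0, 0], [0, 0, 0], 0.004],
    [[0, 0, 0], [0, 0, 0], 0.004],
    [[0, 0, 0], [0, 0, 0], 0.004],
    [[0, 0, 0], [0, 0, 0], 0.004],
    [[0, 0, 0], [0, 0, 0], 0.004]
  ]
}}

```text
time_s: 13.15
tcp_pos: [0.4514, 0.1062, 0.4541]
ee_rot: [-0.0, 0.125, 0.992, 0.001]
contact_force: [-1.2, -0.7, -8.0]
width: 0.0055
gripper_force: 84.2
```

Run:
```python
from h import *
a=snap('side','s6.png');b=snap('top','t6.png');s,R=tool()
k=s['tcp_pos']+[.0325,-.0083,-.1587+.008];far=s['tcp_pos']+[.065,-.0165,-.1587]
sd=np.array([.4994,.156,.246]);tp=sd-np.array([.249,.968,0])*.026+[0,0,.023]
print(s['tcp_pos'],k,s['contact_force'],s['ft_torque'],R.round(3))
cv2.imwrite('pics/c6.png',np.hstack([cr(a,240,150,110,140,4,[k,far,sd,tp,sd+[0,0,.003]]),cr(b,130,180,90,140,4,[k,far,sd,tp])]))
```

```text
[0.4514175  0.1062262  0.45413276] [0.4839175  0.0979262  0.30343276] [ 0.5572459  -0.06137465 -8.52445757] [ 0.00264148  0.25917645 -0.00533281] [[-0.969  0.248  0.   ]
 [ 0.248  0.969  0.002]
 [ 0.     0.002 -1.   ]]
```

View pics/c6.png

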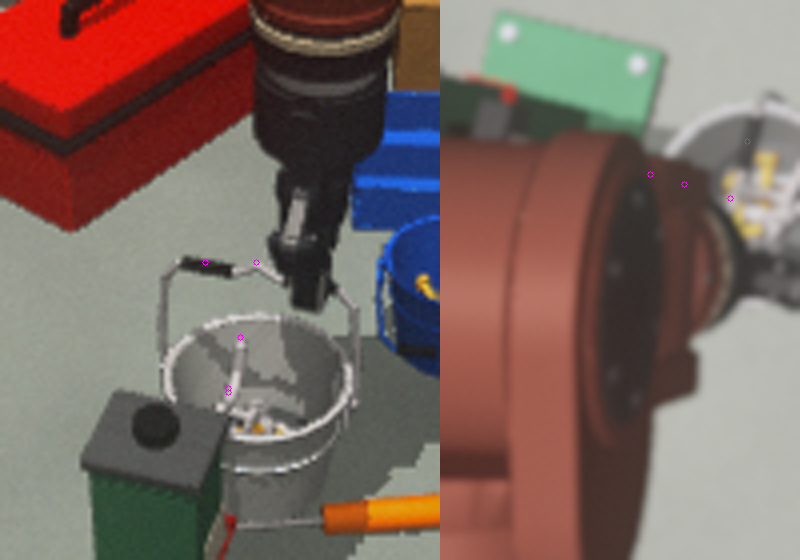

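Side crop: the hook tip is at (241,342), the saddle near (233,387) and the kink at (257,264). The model marks lie within about 1 camera pixel. Next I move over the hook and lower to just above the saddle.

{"op": "arm_command", "data": {
  "targets": [
    [[0.0008, 0.003, 0], [0, 0, 0], 0.004],
    [[0.0015, 0.006, 0], [0, 0, 0], 0.004],
    [[0.0022, 0.009, 0], [0, 0, 0], 0.004],
    [[0.0028, 0.011, 0], [0, 0, 0], 0.004],
    [[0.0028, 0.011, 0], [0, 0, 0], 0.004],
    [[0.0022, 0.009, 0], [0, 0, 0], 0.004],
    [[0.0015, 0.006, 0], [0, 0, 0], 0.004],
    [[0.0008, 0.003, 0], [0, 0, 0], 0.004]
  ]
}}

```text
time_s: 14.05
tcp_pos: [0.4661, 0.165, 0.4541]
ee_rot: [-0.0, 0.125, 0.992, 0.001]
contact_force: [-0.5, -0.5, -7.9]
width: 0.0059
gripper_force: 84.2
```

{"op": "arm_command", "data": {
  "targets": [
    [[0, 0, 0], [0, 0, 0], 0.004],
    [[0, 0, -0.002], [0, 0, 0], 0.004],
    [[0, 0, -0.005], [0, 0, 0], 0.004],
    [[0, 0, -0.008], [0, 0, 0], 0.004],
    [[0, 0, -0.008], [0, 0, 0], 0.004],
    [[0, 0, -0.006], [0, 0, 0], 0.004],
    [[0, 0, -0.004], [0, 0, 0], 0.004],
    [[0, 0, -0.003], [0, 0, 0], 0.004]
  ]
}}

```text
time_s: 14.85
tcp_pos: [0.4659, 0.1642, 0.4176]
ee_rot: [-0.0, 0.125, 0.992, 0.001]
contact_force: [0.5, -0.3, -9.0]
width: 0.006
gripper_force: 84.2
```

Run:
```python
from h import *
a=snap('side','s7.png');s,R=tool()
k=s['tcp_pos']+[.0325,-.0083,-.1587+.008]
sd=np.array([.4994,.156,.246]);tp=sd-np.array([.249,.968,0])*.026+[0,0,.023]
print(s['tcp_pos'],k,s['contact_force'],s['ft_torque'],proj(a,k),proj(a,sd),proj(a,tp))
im=cr(a,250,190,100,75,8,[])
cv2.imwrite('pics/c7.png',im)
```

```text
[0.46593596 0.16422088 0.4173054 ] [0.49843596 0.15592088 0.2666054 ] [-0.26416819  0.38751478 -8.94701025] [0.03834819 0.25685699 0.03710482] [297.47095925 241.93062102] [297.01968399 248.01549208] [300.05471327 234.475642  ]
```

View pics/c7.png

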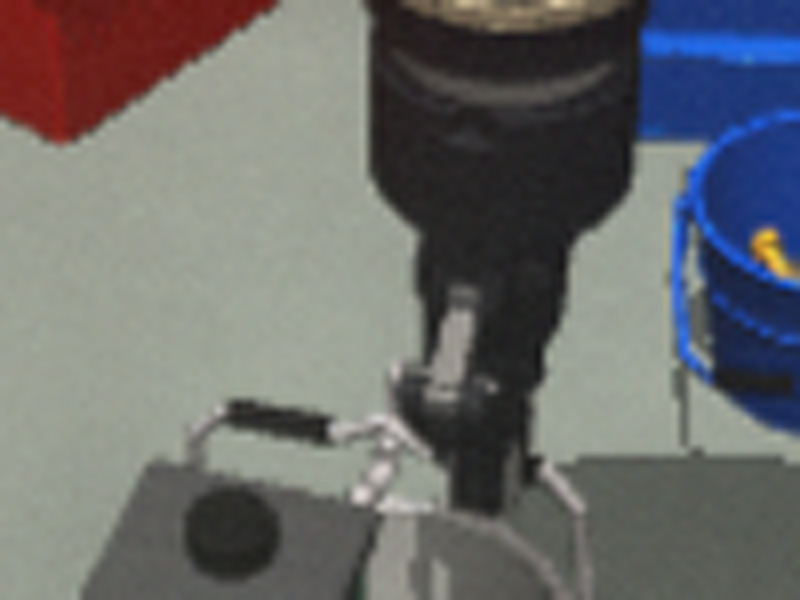

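The rod passes under the kink at crop (385,450), and the hook tip shows beyond the bail at about (397,375). The kink is therefore over the saddle, inside the tip, so I'm lowering gradually.

{"op": "arm_command", "data": {
  "targets": [
    [[0, 0, -0.003], [0, 0, 0], 0.004],
    [[0, 0, -0.003], [0, 0, 0], 0.004],
    [[0, 0, -0.003], [0, 0, 0], 0.004],
    [[0, 0, -0.002], [0, 0, 0], 0.004],
    [[0, 0, -0.0015], [0, 0, 0], 0.004],
    [[0, 0, -0.001], [0, 0, 0], 0.004],
    [[0, 0, -0.001], [0, 0, 0], 0.004],
    [[0, 0, -0.001], [0, 0, 0], 0.004]
  ]
}}

```text
time_s: 15.7
tcp_pos: [0.4661, 0.1642, 0.4027]
ee_rot: [0.0, 0.125, 0.992, 0.001]
contact_force: [-0.2, 0.2, -7.7]
width: 0.0059
gripper_force: 84.2
```

{"op": "arm_command", "data": {
  "targets": [
    [[0, 0, -0.001], [0, 0, 0], 0.004],
    [[0, 0, -0.001], [0, 0, 0], 0.004],
    [[0, 0, -0.001], [0, 0, 0], 0.004],
    [[0, 0, -0.001], [0, 0, 0], 0.004],
    [[0, 0, -0.001], [0, 0, 0], 0.004],
    [[0, 0, -0.001], [0, 0, 0], 0.004],
    [[0, 0, -0.001], [0, 0, 0], 0.004],
    [[0, 0, -0.001], [0, 0, 0], 0.004]
  ]
}}

```text
time_s: 16.5
tcp_pos: [0.466, 0.1642, 0.3946]
ee_rot: [0.0, 0.125, 0.992, 0.001]
contact_force: [1.1, 0.8, -7.1]
width: 0.0056
gripper_force: 84.2
```

{"op": "arm_command", "data": {
  "targets": [
    [[0, 0, -0.001], [0, 0, 0], 0.004],
    [[0, 0, -0.001], [0, 0, 0], 0.004],
    [[0, 0, -0.001], [0, 0, 0], 0.004],
    [[0, 0, -0.001], [0, 0, 0], 0.004],
    [[0, 0, -0.001], [0, 0, 0], 0.004],
    [[0, 0, -0.001], [0, 0, 0], 0.004],
    [[0, 0, -0.001], [0, 0, 0], 0.004],
    [[0, 0, -0.001], [0, 0, 0], 0.004]
  ]
}}

```text
time_s: 17.3
tcp_pos: [0.466, 0.1642, 0.3866]
ee_rot: [0.0, 0.125, 0.992, 0.001]
contact_force: [-0.1, 0.2, -4.7]
width: 0.006
gripper_force: 84.4
```

Run:
```python
from h import *
f=[];
for i in range(4):
    a=snap('side');s,R=tool();f.append(np.r_[s['contact_force'],s['ft_torque']])
print(s['tcp_pos'],np.mean(f,0).round(2))
```

```text
[0.46604498 0.16423516 0.38667739] [-0.09 -0.23 -5.07 -0.03  0.1   0.01]
```

{"op": "arm_command", "data": {
  "targets": [
    [[0, 0, -0.001], [0, 0, 0], 0.004],
    [[0, 0, -0.001], [0, 0, 0], 0.004],
    [[0, 0, -0.001], [0, 0, 0], 0.004],
    [[0, 0, -0.001], [0, 0, 0], 0.004],
    [[0, 0, -0.001], [0, 0, 0], 0.004],
    [[0, 0, -0.001], [0, 0, 0], 0.004],
    [[0, 0, -0.001], [0, 0, 0], 0.004],
    [[0, 0, -0.001], [0, 0, 0], 0.004]
  ]
}}

```text
time_s: 18.3
tcp_pos: [0.4661, 0.1642, 0.3787]
ee_rot: [0.0, 0.125, 0.992, 0.001]
contact_force: [0.7, -1.2, -3.4]
width: 0.0056
gripper_force: 84.5
```

{"op": "arm_command", "data": {
  "targets": [
    [[0, 0, -0.001], [0, 0, 0], 0.004],
    [[0, 0, -0.001], [0, 0, 0], 0.004],
    [[0, 0, -0.001], [0, 0, 0], 0.004],
    [[0, 0, -0.001], [0, 0, 0], 0.004],
    [[0, 0, -0.001], [0, 0, 0], 0.004],
    [[0, 0, -0.001], [0, 0, 0], 0.004],
    [[0, 0, -0.001], [0, 0, 0], 0.004],
    [[0, 0, -0.001], [0, 0, 0], 0.004]
  ]
}}

```text
time_s: 19.1
tcp_pos: [0.4661, 0.1642, 0.3707]
ee_rot: [0.0, 0.125, 0.992, 0.001]
contact_force: [0.9, 0.4, -1.4]
width: 0.0061
gripper_force: 84.7
```

{"op": "arm_command", "data": {
  "targets": [
    [[0, 0, -0.001], [0, 0, 0], 0.004],
    [[0, 0, -0.001], [0, 0, 0], 0.004],
    [[0, 0, -0.001], [0, 0, 0], 0.004],
    [[0, 0, 0], [0, 0, 0], 0.004],
    [[0, 0, 0], [0, 0, 0], 0.004]
  ]
}}

```text
time_s: 19.6
tcp_pos: [0.466, 0.1642, 0.3677]
ee_rot: [0.0, 0.125, 0.992, 0.001]
contact_force: [0.6, 0.8, -1.1]
width: 0.0055
gripper_force: 84.8
```

Run:
```python
from h import *
f=[];
for i in range(12):
    a=snap('side');s,R=tool();f.append(np.r_[s['contact_force'],s['ft_torque']])
print(s['tcp_pos'],np.mean(f,0).round(2),np.std(f,0).round(2),s['time_s'])
```

```text
[0.46603965 0.1642368  0.36763151] [ 1.53 -0.5  -1.12 -0.13 -0.25 -0.01] [0.59 0.43 0.39 0.03 0.03 0.04] 20.2
```

{"op": "arm_command", "data": {
  "targets": [
    [[0.0003, 0, -0.001], [0, 0, 0], 0.004],
    [[0.0003, 0, -0.001], [0, 0, 0], 0.004],
    [[0.0004, 0, -0.001], [0, 0, 0], 0.004],
    [[0, 0, -0.001], [0, 0, 0], 0.004],
    [[0, 0, 0], [0, 0, 0], 0.004],
    [[0, 0, 0], [0, 0, 0], 0.004]
  ]
}}

```text
time_s: 20.8
tcp_pos: [0.4669, 0.1642, 0.3635]
ee_rot: [-0.0, 0.125, 0.992, 0.001]
contact_force: [-1.9, -1.2, -1.7]
width: 0.0059
gripper_force: 84.9
```

```bash
cat > f.py <<'E'
from h import *
f=[]
for i in range(12):
    a=snap('side');s,R=tool();f.append(np.r_[s['contact_force'],s['ft_torque']])
print(s['tcp_pos'],np.mean(f,0).round(2),s['time_s'],s['width'])
E
python3 f.py
```

```text
[0.46697931 0.16422846 0.36361479] [-2.07 -2.   -0.23 -0.37  0.43 -0.08] 21.4 0.005768805913389654
```

{"op": "arm_command", "data": {
  "targets": [
    [[-0.0005, -0.0006, 0], [0, 0, 0], 0.004],
    [[0, 0, 0], [0, 0, 0], 0.004],
    [[0, 0, 0], [0, 0, 0], 0.004]
  ]
}}

```text
time_s: 21.7
tcp_pos: [0.4666, 0.1638, 0.3638]
ee_rot: [0.0, 0.125, 0.992, 0.001]
contact_force: [-0.3, 3.1, -0.9]
width: 0.0058
gripper_force: 85.1
```

```bash
python3 f.py
```

```text
[0.4665823  0.16369653 0.36367869] [ 0.86  3.64 -0.39  0.66 -0.15  0.1 ] 22.3 0.005790343331871013
```

{"op": "arm_command", "data": {
  "targets": [
    [[0.0001, 0.0004, -0.001], [0, 0, 0], 0.004],
    [[0, 0, 0], [0, 0, 0], 0.004],
    [[0, 0, 0], [0, 0, 0], 0.004]
  ]
}}

```text
time_s: 22.6
tcp_pos: [0.4666, 0.1639, 0.3626]
ee_rot: [-0.0, 0.125, 0.992, 0.001]
contact_force: [0.9, 0.6, -0.9]
width: 0.0055
gripper_force: 85.1
```

```bash
python3 f.py
```

```text
[0.46664435 0.16396508 0.36263092] [ 0.74  0.74 -0.01  0.07 -0.14  0.03] 23.2 0.005952886918506231
```

{"op": "arm_command", "data": {
  "targets": [
    [[0, 0, 0], [0, 0, 0], 0.004],
    [[0, 0, 0], [0, 0, 0], 0.004],
    [[0, 0, 0], [0, 0, 0], 0.004]
  ],
  "force": 20
}}

```text
time_s: 23.5
tcp_pos: [0.4666, 0.164, 0.3626]
ee_rot: [-0.0, 0.125, 0.992, 0.001]
contact_force: [0.2, -1.0, -0.3]
width: 0.0054
gripper_force: 85.1
```

{"op": "arm_command", "data": {
  "targets": [
    [[0, 0, 0], [0, 0, 0], 0.009],
    [[0, 0, 0], [0, 0, 0], 0.01],
    [[0, 0, 0], [0, 0, 0], 0.012],
    [[0, 0, 0], [0, 0, 0], 0.016],
    [[0, 0, 0], [0, 0, 0], 0.022],
    [[0, 0, 0], [0, 0, 0], 0.03],
    [[0, 0, 0], [0, 0, 0], 0.034],
    [[0, 0, 0], [0, 0, 0], 0.034]
  ]
}}

```text
time_s: 24.3
tcp_pos: [0.4667, 0.164, 0.3626]
ee_rot: [0.0, 0.125, 0.992, 0.001]
contact_force: [-0.1, -0.5, 0.0]
width: 0.034
gripper_force: 0.0
```

```bash
cat > k.py <<'E'
from h import *
b=None
for i in range(8):
    a=snap('side');A=a['frame']
    m=(A.max(2)<75).astype(np.uint8)
    s,R=tool()
    d=0 if b is None else np.argwhere(np.abs(A.astype(int)-b).max(2)>40);b=A.astype(int)
    print(s['time_s'],s['contact_force'].round(1),s['width'],blobs(A,m,262,238,35,16,6),len(d) if i else 0)
cv2.imwrite('pics/k.png',A[:,:,::-1])
E
python3 k.py
```

```text
24.35 [ 0.9  0.4 -0.7] 0.03414622955230416 [(np.int32(25), array([278.3, 252.2]))] 0
24.4 [-0.1  0.1  0.4] 0.034013153374712446 [(np.int32(25), array([278.3, 252.2]))] 0
24.45 [-0.2  0.1  0. ] 0.03408628283084058 [(np.int32(25), array([278.3, 252.2]))] 2
24.5 [ 0.2 -0.2  1.1] 0.03421588790572651 [(np.int32(25), array([278.3, 252.2]))] 9
24.55 [-0.6  0.3 -0. ] 0.034168836711040824 [(np.int32(25), array([278.3, 252.2]))] 2
24.6 [ 0.3 -0.2 -0.1] 0.033958218345660554 [(np.int32(25), array([278.3, 252.2]))] 6
24.65 [0.  0.4 0.1] 0.03399683977813902 [(np.int32(25), array([278.3, 252.2]))] 5
24.7 [-0.4  0.7 -0.3] 0.03416933961150797 [(np.int32(25), array([278.3, 252.2]))] 4
```

Nothing moved on release and the tool force is zero. I'm withdrawing straight up.

{"op": "arm_command", "data": {
  "targets": [
    [[0, 0, 0.003], [0, 0, 0], 0.034],
    [[0, 0, 0.008], [0, 0, 0], 0.034],
    [[0, 0, 0.015], [0, 0, 0], 0.034],
    [[0, 0, 0.02], [0, 0, 0], 0.034],
    [[0, 0, 0.025], [0, 0, 0], 0.034],
    [[0, 0, 0.03], [0, 0, 0], 0.034],
    [[0, 0, 0.03], [0, 0, 0], 0.034],
    [[0, 0, 0.02], [0, 0, 0], 0.034]
  ]
}}

```text
time_s: 25.5
tcp_pos: [0.4664, 0.164, 0.5173]
ee_rot: [0.002, 0.125, 0.992, 0.001]
contact_force: [1.1, -0.4, -0.6]
width: 0.0338
gripper_force: 0.0
```

{"op": "arm_command", "data": {
  "targets": [
    [[-0.01, -0.03, 0], [0, 0, 0], 0.034],
    [[-0.01, -0.04, 0], [0, 0, 0], 0.034],
    [[0, -0.04, 0], [0, 0, 0], 0.034],
    [[0, -0.04, 0], [0, 0, 0], 0.034],
    [[0, -0.04, 0], [0, 0, 0], 0.034],
    [[0, -0.04, 0], [0, 0, 0], 0.034],
    [[0, -0.04, 0], [0, 0, 0], 0.034],
    [[0, 0, 0], [0, 0, 0], 0.034]
  ]
}}

```text
time_s: 26.3
tcp_pos: [0.4464, -0.1097, 0.5143]
ee_rot: [0.0, 0.127, 0.992, 0.0]
contact_force: [-0.4, 0.9, 0.1]
width: 0.0342
gripper_force: 0.0
```

Run:
```python
from h import *
a0=snap('side');b0=snap('top');
for i in range(8): a=snap('side')
b=snap('top','tf.png');cv2.imwrite('pics/sf.png',a['frame'][:,:,::-1])
d=lambda p,q:int((np.abs(p['frame'].astype(int)-q['frame']).max(2)>40).sum())
print('motion',d(a0,a),d(b0,b))
A,B=a['frame'],b['frame']
ma=(A.max(2)<75).astype(np.uint8);mb=(B.max(2)<75).astype(np.uint8)
ux=np.array([.969,-.247,0]);k=np.array([.499,.156,.2115])
for sg in(1,-1):
    P=k+sg*.0335*ux-[0,0,.008]
    for n,s in(('side',a),('top',b)):
        u=proj(s,P);x,y=(u-8).astype(int);M=s['frame']
        print(n,u.round(1),blobs(M,(M.max(2)<90).astype(np.uint8),x,y,17,17,5))
# compare bystanders with the first images
for n,s in(('t0',b),('s0',a)):
    z=cv2.imread(f'pics/{n}.png')[:,:,::-1].astype(int)
    m=(np.abs(z-s['frame']).max(2)>50).astype(np.uint8)
    c=cv2.connectedComponentsWithStats(m,connectivity=8)
    print(n,[tuple(r) for r in c[2][1:].tolist() if r[4]>25])
s,_=tool();print(s['time_s'],s['contact_force'],s['tcp_pos'])
```

```text
motion 475 981
side [284.6 257.3] [(np.int32(249), array([283.6, 258. ]))]
top [189.9 211.3] [(np.int32(33), array([190.2, 211.6]))]
side [309.7 262.9] [(np.int32(46), array([309.2, 263. ]))]
top [183.2 237.3] [(np.int32(35), array([183.7, 237.3]))]
t0 [(77, 195, 296, 225, 21320), (303, 194, 33, 26, 387), (172, 204, 13, 15, 47), (185, 205, 16, 9, 83), (348, 204, 5, 11, 37), (339, 208, 4, 16, 40), (191, 214, 14, 12, 81), (177, 225, 32, 20, 232), (67, 335, 84, 38, 1501), (212, 365, 73, 55, 2751), (0, 367, 26, 28, 460), (279, 368, 8, 8, 50), (285, 409, 13, 11, 86)]
s0 [(304, 0, 25, 18, 163), (385, 0, 175, 129, 9252), (347, 14, 35, 27, 205), (337, 20, 10, 17, 59), (331, 37, 20, 48, 384), (303, 58, 20, 12, 105), (308, 94, 30, 57, 859), (315, 152, 11, 14, 107), (437, 165, 32, 50, 941), (477, 181, 35, 13, 72), (329, 194, 14, 4, 30), (285, 196, 11, 4, 27), (304, 199, 10, 5, 26), (317, 199, 21, 35, 394), (276, 207, 5, 12, 36), (368, 209, 63, 51, 1491), (276, 215, 42, 27, 520), (430, 216, 22, 32, 122), (427, 223, 133, 197, 13687), (552, 233, 8, 23, 90), (453, 252, 34, 21, 48), (302, 260, 14, 7, 47), (422, 261, 13, 25, 201), (309, 273, 14, 12, 34), (300, 283, 25, 33, 384), (405, 283, 47, 53, 1459), (432, 283, 26, 18, 230), (295, 284, 11, 16, 60)]
26.85 [-0.01460226  0.03764459 -0.29282494] [ 0.44666693 -0.10542899  0.51373298]
```

{"op": "arm_command", "data": {
  "targets": [
    [[0, 0, 0], [0, 0, 0], 0.034],
    [[0, 0, 0], [0, 0, 0], 0.034],
    [[0, 0, 0], [0, 0, 0], 0.034],
    [[0, 0, 0], [0, 0, 0], 0.034],
    [[0, 0, 0], [0, 0, 0], 0.034],
    [[0, 0, 0], [0, 0, 0], 0.034],
    [[0, 0, 0], [0, 0, 0], 0.034],
    [[0, 0, 0], [0, 0, 0], 0.034]
  ]
}}

```text
time_s: 27.65
tcp_pos: [0.4466, -0.106, 0.5136]
ee_rot: [-0.0, 0.125, 0.992, 0.001]
contact_force: [-0.3, 0.7, 1.5]
width: 0.0342
gripper_force: 0.0
```

Run:
```python
from h import *
L=[]
for i in range(10):
    s=snap('top');M=s['frame'];L.append(M.astype(int))
    u=(183,237);print([c for c in blobs(M,(M.max(2)<90).astype(np.uint8),175,229,17,17,5)][:1],[c for c in blobs(M,(M.max(2)<90).astype(np.uint8),181,203,17,17,5)][:1])
print((np.abs(L[0]-L[-1]).max(2)>30)[180:260,150:240].sum(),max((np.abs(L[0]-x).max(2)>30)[180:260,150:240].sum() for x in L))
```

```text
[(np.int32(35), array([183.7, 237.3]))] [(np.int32(32), array([190.2, 211.7]))]
[(np.int32(35), array([183.7, 237.3]))] [(np.int32(32), array([190.2, 211.7]))]
[(np.int32(36), array([183.6, 237.2]))] [(np.int32(33), array([190.2, 211.6]))]
[(np.int32(35), array([183.7, 237.3]))] [(np.int32(32), array([190.2, 211.7]))]
[(np.int32(35), array([183.7, 237.3]))] [(np.int32(31), array([190.3, 211.6]))]
[(np.int32(35), array([183.7, 237.3]))] [(np.int32(32), array([190.3, 211.6]))]
[(np.int32(35), array([183.7, 237.3]))] [(np.int32(32), array([190.2, 211.7]))]
[(np.int32(34), array([183.7, 237.3]))] [(np.int32(31), array([190.3, 211.6]))]
[(np.int32(35), array([183.7, 237.3]))] [(np.int32(32), array([190.2, 211.7]))]
[(np.int32(35), array([183.7, 237.3]))] [(np.int32(32), array([190.3, 211.6]))]
0 0
```

The pail hangs still on the hook, so I'm handing in.

```bash
python3 -c "
from workcell import *
print(finish_job())"
```

```text
the job is handed in; nothing more can be done
None
```

The pail hangs free and still by its kink on the scale hook, drawn down about 39 mm (roughly 8.5 N, short of the red mark). The job is handed in; I did not view a final picture or check the bystanders and bolts one by one.

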